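# Put the model railway vehicles back in their own holders

### The arm

A 7-joint arm with a two-finger parallel gripper is mounted at the origin on the work surface. World frame = base frame: x ahead of the robot, y to its left, z up, the work surface at z = 0. Lengths are in m, angles in rad, forces in N, time in s.
With the tool pointing down it reaches from about 0.35 to 0.9 m from the base axis. Payload 8.1 kg.
Tool frame: the origin (TCP) lies midway between the tips of the shut fingers; the grasp point (between the pads) lies arm.tcp_to_grasp behind it (arm.tcp_to_grasp is the distance from the TCP to the grasp point, in m); z points along the fingers, y is the line along which they close (so a half turn about z gives the same grasp; the last joint's range is limited). The gripper opens to 92 mm and grips with 3 to 60 N. Pads are 19 mm wide; open, the fingers measure 130 mm over their backs; the gripper's body (75 mm by 190 mm) begins 47 mm behind the grasp point.
Start: joints at [1.041, 0.434, 0.025, 1.573, -0.012, 1.134, -0.075], TCP at [0.259, -0.569, 0.227] pointing down, gripper open.
Joint ranges: [-2.62, 2.62], [-0.44, 2.09], [-1.27, 1.32], [0.08, 2.57], [-1.32, 4.46], [0.12, 2], [-2.74, 2.74]. Speed limits (rad/s): [2.22, 2.22, 3.01, 3.01, 3.14, 3.14, 3.14].

### API

Orientations are given as a rotation vector (axis times angle).
In Python, from cell import observe, get_image, arm gives the robot as it stands. The module is installed in compiled form; this text tells all that it offers.
- The arm moves only by the tool drive_tool, never from a script. Its argument "steps" is a list of rows, each a list of 5 numbers: the closure, from 0 (fully open) to 1 (shut), then the shift along the world's x, y, z in mm, then the turn about the world's z in rad. In form: [[hand, x, y, z, roll], ...]. A call has 1 to 20 rows; each row shifts and turns the commanded pose from where the row before left it; what a row does not reach is not made up. A row lasts 1/12 s, in which the tool goes at most 41.7 mm and 7.16 degrees, less where a joint would pass 70% of its speed; a pose out of reach is approached as far as the arm can. A call with a gripper value outside its range is refused whole. The fingers move at their own pace and stop on an object; "grip_force" is the grip in N (left out, the last holds). Time passes only in rows, so rows that do not move let the fingers close. It gives the time, the measured TCP pose, the force, the opening and the grip force at its end, in the units of the state.
- observe(): the state, without advancing time (a new reading comes with each control period).
- get_image(name): name is "side" or "top"; returns a dict with "image" (400x640x3 uint8, red, green, blue), "vfov" (degrees; the focal length in pixels is half the picture's height over the tangent of half this angle, whatever the lens; pixels are square), "cx", "cy" (the principal point, pixels), "xyz" and "attitude" of the camera in the world. Camera axes: x right, y down, z forward; pixel columns grow to the right and rows downward; lengths in m; the calibration is good to about 2 mm. A picture is of the moment at which its call begins. There is no depth.
- arm.sign_off(): hands the job in; it is judged then, once.
The state is a dict: "clock": time; "joints": joint angles; "dq": joint speeds; "joint_efforts": joint torques, N m; "position": TCP position; "ee_rot": TCP orientation; "force": force on the tool from outside, world axes, zero at the start; "ft_torque": the same for the moment, N m; "width": opening from 0.0 (shut) to 1.0 (fully open); "gripper_force": force on a finger pad.
Only numpy, scipy, OpenCV 4.12 (cv2) and the standard library are available. Lean on these libraries where they do the work, as an engineer would, in place of code of your own. Each camera call takes 0.05 s, during which the arm holds its last target. There are 200 camera calls.

### The job

The three model railway vehicles were put back in the wrong holders. Put each one flat on the floor of the holder of its own colour (red van in red, blue tank wagon in blue, yellow locomotive in yellow), lengthwise and either way round; on the way, park one of them flat and lengthwise in the empty grey holder and let go of it there. They are delicate: set them down without dropping them, and do not knock over or shove aside the two paint bottles.

Things in the scene. Friction and masses are not known exactly. Their poses are not given: they have to be found in the camera images.
- van_center (a point): Red covered goods van: a box body with a red roof on black running gear, 110 mm long (x), 34 mm wide (y) and about 54 mm high (z), about 160 g, wheels do not turn. The point is on its middle axis, 27 mm above the underside of its wheels; x along its length, z up. It can be pinched across its width at this height or up to 6 mm above. At the start it lies in the blue holder.
- tank_center (a point): Blue tank wagon: a lying blue cylinder of 34 mm diameter (its axis 33 mm above the underside) with a small dome, on black running gear, 110 mm long (x), 34 mm wide (y) and about 54 mm high (z), about 160 g, wheels do not turn. The point is on its middle axis, 27 mm above the underside of its wheels; x along its length, z up. It can be pinched across its width at this height or up to 6 mm above. At the start it lies in the yellow holder.
- loco_center (a point): Yellow shunting locomotive: a yellow body with a cab in the middle, on black running gear, 110 mm long (x), 34 mm wide (y) and about 54 mm high (z), about 160 g, wheels do not turn. The point is on its middle axis, 27 mm above the underside of its wheels; x along its length, z up. It can be pinched across its width at this height or up to 6 mm above. At the start it lies in the red holder.
- holder_red: Storage holder: a fixed flat tray, outside 146 x 66 mm, red all round, with a black lining. Origin at the centre of its underside (on the table); x along its length, z up. Its floor is 8 mm above the origin, bounded by a lip that rises 7 mm above the floor; the room inside the lip is 130 x 50 mm. The lip is missing over the middle 60 mm of both long sides, to let fingers in. Home of the red van.
- holder_blue: Storage holder: a fixed flat tray, outside 146 x 66 mm, blue all round, with a black lining. Origin at the centre of its underside (on the table); x along its length, z up. Its floor is 8 mm above the origin, bounded by a lip that rises 7 mm above the floor; the room inside the lip is 130 x 50 mm. The lip is missing over the middle 60 mm of both long sides, to let fingers in. Home of the blue tank wagon.
- holder_yellow: Storage holder: a fixed flat tray, outside 146 x 66 mm, yellow all round, with a black lining. Origin at the centre of its underside (on the table); x along its length, z up. Its floor is 8 mm above the origin, bounded by a lip that rises 7 mm above the floor; the room inside the lip is 130 x 50 mm. The lip is missing over the middle 60 mm of both long sides, to let fingers in. Home of the yellow locomotive.
- holder_grey: Storage holder: a fixed flat tray, outside 146 x 66 mm, grey all round, with a black lining. Origin at the centre of its underside (on the table); x along its length, z up. Its floor is 8 mm above the origin, bounded by a lip that rises 7 mm above the floor; the room inside the lip is 130 x 50 mm. The lip is missing over the middle 60 mm of both long sides, to let fingers in. Spare, empty at the start and at the end.
- bottle_white: Paint bottle with a white cap, 32 mm diameter, 60 mm high, standing loose; origin at the centre of its underside. To be left standing where it is.
- bottle_black: Dark paint jar with a black cap, 34 mm diameter, 65 mm high, standing loose; origin at the centre of its underside. To be left standing where it is.
Mind the look-alikes: they are no part of the job. Leave any purple or turquoise look-alike of the part that bears tank_center alone.

How it is judged:
On the way:
1. one of the vehicles is parked flat in the grey holder and released (((horizontal distance between van_center and holder_grey below 0.014 m and z of van_center in the frame of holder_grey between 0.032 and 0.038 m and angle between van_center's own z axis and vertical below 0.06 rad and angle between the x axis of van_center and the x axis of holder_grey, either way round below 0.22 rad and linear speed of van below 0.02 m/s and contact force between van and the fingers below 0.05 N) or (horizontal distance between tank_center and holder_grey below 0.014 m and z of tank_center in the frame of holder_grey between 0.032 and 0.038 m and angle between tank_center's own z axis and vertical below 0.06 rad and angle between the x axis of tank_center and the x axis of holder_grey, either way round below 0.22 rad and linear speed of tank below 0.02 m/s and contact force between tank and the fingers below 0.05 N) or (horizontal distance between loco_center and holder_grey below 0.014 m and z of loco_center in the frame of holder_grey between 0.032 and 0.038 m and angle between loco_center's own z axis and vertical below 0.06 rad and angle between the x axis of loco_center and the x axis of holder_grey, either way round below 0.22 rad and linear speed of loco below 0.02 m/s and contact force between loco and the fingers below 0.05 N))), for 0.2 s.
At the end, for the whole second after the job is handed in: Each vehicle rests, released, in the holder of its own colour: centre within 14 mm of the holder's centre, its height within 3 mm of lying on the floor, tilted less than 0.06 rad, lengthwise within 0.22 rad (either way round), slower than 0.02 m/s (horizontal distance between van_center and holder_red below 0.014 m and z of van_center in the frame of holder_red between 0.032 and 0.038 m and angle between each of van_center, tank_center, loco_center's own z axis and vertical below 0.06 rad and angle between the x axis of van_center and the x axis of holder_red, either way round below 0.22 rad and linear speed of each of van, tank, loco below 0.02 m/s and contact force between each of van, tank, loco and the fingers below 0.05 N and horizontal distance between tank_center and holder_blue below 0.014 m and z of tank_center in the frame of holder_blue between 0.032 and 0.038 m and angle between the x axis of tank_center and the x axis of holder_blue, either way round below 0.22 rad and horizontal distance between loco_center and holder_yellow below 0.014 m and z of loco_center in the frame of holder_yellow between 0.032 and 0.038 m and angle between the x axis of loco_center and the x axis of holder_yellow, either way round below 0.22 rad); the robot touches nothing.
It fails at once if the van is dropped (moving faster than 0.8 m/s while not held) (contact force between van and the fingers below 0.05 N and linear speed of van above 0.8 m/s).
It fails at once if the tank wagon is dropped (moving faster than 0.8 m/s while not held) (contact force between tank and the fingers below 0.05 N and linear speed of tank above 0.8 m/s).
It fails at once if the locomotive is dropped (moving faster than 0.8 m/s while not held) (contact force between loco and the fingers below 0.05 N and linear speed of loco above 0.8 m/s).
It fails at once if the white-capped bottle is knocked over or shoved more than 30 mm (angle between bottle_white's own z axis and vertical above 0.5 rad or distance of bottle_white from where it was at the start of the episode above 0.03 m).
It fails at once if the black-capped bottle is knocked over or shoved more than 30 mm (angle between bottle_black's own z axis and vertical above 0.5 rad or distance of bottle_black from where it was at the start of the episode above 0.03 m).
It also fails if it takes over 102 s, if anything falls off the work surface, if the arm or the gripper's body presses on something with over 40 N, if the wrist force passes 120 N, or if a joint passes its speed limit or range.

## Working session

There is one attempt and no reset: what is moved stays moved. The work goes in short steps, Python scripts to look and compute and a tool call to move; the robot and the scene stay as the last step left them, time stands still between calls to the robot, and variables do not carry over. Pictures are saved under pics/ and viewed, at most 14 in all, crops included, and the job is handed in when it is done.

Besides the shell and the picture viewer there is one more tool, called after "Request:" in YAML: its name, and indented under it one key for each argument. drive_tool: Moves the arm, as the interface text tells. Its arguments: {"type":"object","properties":{"steps":{"type":"array"},"grip_force":{"type":"number"}},"required":["steps"]}

```bash
mkdir -p pics; python3 - <<'E'
from cell import observe,get_image,arm
import cv2
s=observe();print(s);print(arm.tcp_to_grasp)
for n in("top","side"):
    d=get_image(n);cv2.imwrite(f"pics/{n}0.png",d["image"][:,:,::-1]);print({k:v for k,v in d.items() if k!="image"})
E
```

```text
{'clock': 0.0, 'joints': array([ 1.04141006,  0.43520042,  0.02498748,  1.57409897, -0.01159704,
        1.13399879, -0.07511484]), 'dq': array([ 2.80435316e-05,  1.01602675e-03,  1.04077912e-05,  8.90744106e-04,
        3.57016818e-04, -5.58153805e-04, -5.63368836e-04]), 'joint_efforts': array([ 7.74530308e-04, -6.67851305e+01,  9.84709673e-01, -3.14457500e+01,
       -6.07560785e-02,  4.28892660e-02,  1.28191700e-04]), 'position': array([ 0.25844406, -0.56849911,  0.22595844]), 'ee_rot': array([-3.06891435e+00, -6.64854990e-01,  7.46704024e-04]), 'force': array([0.5982705 , 0.33656386, 0.89632169]), 'ft_torque': array([0.06214375, 0.02843725, 0.01609889]), 'gripper_force': 0.0, 'width': 1.0040270493141494}
0.0188
{'vfov': 47.32548528085189, 'cx': 318.7265733855069, 'cy': 202.0794271080063, 'xyz': array([0.25060179, 0.02515188, 1.16568309]), 'attitude': array([-2.1283621 ,  2.13529917, -0.21036033])}
{'vfov': 46.22003063211368, 'cx': 321.2064119680096, 'cy': 211.14101612595874, 'xyz': array([-0.24568421,  0.7831811 ,  0.82362349]), 'attitude': array([-0.91094002,  2.36165492, -1.20431245])}
```

View pics/top0.png

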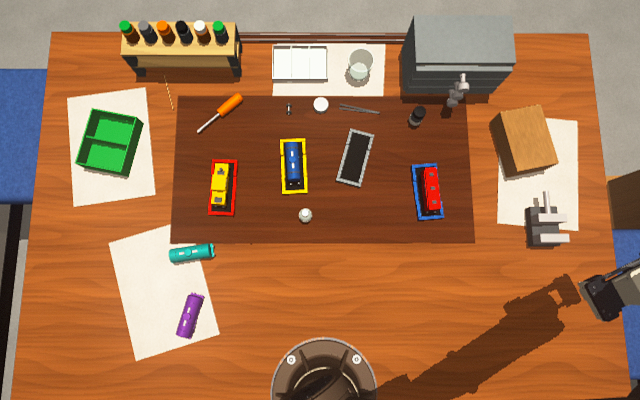

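View pics/side0.png

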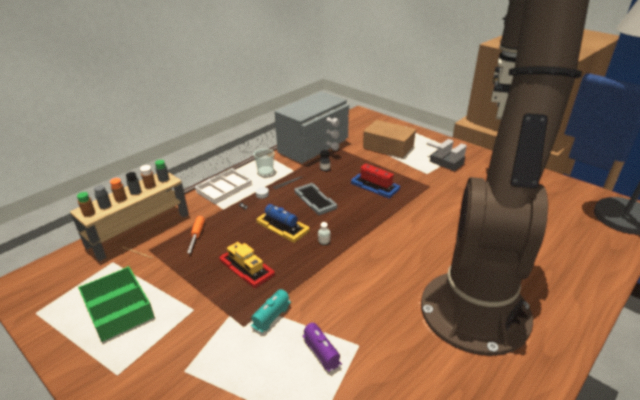

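The top view shows these candidates:
- **Vehicles:** the loco is at (221,186) in the red holder, the blue tank at (292,164) in yellow, and the red van at (432,189) in blue.
- **Look-alikes to leave alone:** the turquoise one at (192,253) and the purple one at (190,315).
- **Other items:** the grey holder is at (355,158), the white bottle at (306,215) and the black jar at (417,117).

The side view agrees with this.

```bash
cat > h.py <<'E'
import cv2,numpy as np
from scipy.spatial.transform import Rotation as R
from cell import observe,get_image,arm
def ray(d,uv,z):
    uv=np.atleast_2d(np.asarray(uv,float)); f=200/np.tan(np.radians(d["vfov"]/2))
    v=np.c_[(uv[:,0]-d["cx"])/f,(uv[:,1]-d["cy"])/f,np.ones(len(uv))]@R.from_rotvec(d["attitude"]).as_matrix().T
    return (d["xyz"]+v*((z-d["xyz"][2])/v[:,2])[:,None])[:,:2]
def mask(d,col):
    h=cv2.cvtColor(d["image"],cv2.COLOR_RGB2HSV).astype(int);H,S,V=h[...,0],h[...,1],h[...,2]
    if col=="red":m=((H<5)|(H>174))&(S>190)&(V>90)
    if col=="yellow":m=(H>20)&(H<34)&(S>150)&(V>110)
    if col=="blue":m=(H>100)&(H<125)&(S>110)&(V>50)
    if col=="grey":m=(S<60)&(V>80)
    return m
def blob(d,col,box,z):
    x0,y0,x1,y1=box;m=mask(d,col);k=np.zeros_like(m);k[y0:y1,x0:x1]=m[y0:y1,x0:x1]
    n,l,st,c=cv2.connectedComponentsWithStats(k.astype(np.uint8),connectivity=8)
    k=np.isin(l,[i for i in range(1,n) if st[i,4]>8])
    v,u=np.nonzero(k);p=ray(d,np.c_[u,v],z)*1000
    (c,(w,h),a)=cv2.minAreaRect(p.astype(np.float32))
    if w<h:w,h,a=h,w,a-90
    a=(a+90)%180-90
    return np.round([c[0],c[1],w,h,a,len(u)],1)
def turn():
    y=R.from_rotvec(observe()["ee_rot"]).as_matrix()[:,1];return np.degrees(np.arctan2(y[1],y[0]))
E
python3 - <<'E'
from h import *
d=get_image("top")
B=dict(red=(200,150,245,222),yellow=(272,130,314,200),grey=(330,122,382,192),blue=(405,158,450,225))
for k,b in B.items():print("holder",k,blob(d,k,b,.015))
for n,c,b in(("loco","yellow",B["red"]),("tank","blue",B["yellow"]),("van","red",B["blue"])):
    print(n,blob(d,c,b,.055),blob(d,c,b,.035))
print("bottles white,black",ray(d,[[306,214],[417,116]],.06))
print("fingers y",turn())
x=cv2.resize(d["image"][120:230,190:460],None,fx=2.9,fy=2.9,interpolation=cv2.INTER_CUBIC)
cv2.imwrite("pics/crop0.png",x[:,:,::-1])
E
```

```text
holder red [504.5 255.7 147.4  68.1  -2.1 476. ]
holder yellow [561.   74.  147.7  67.3   2.9 558. ]
holder grey [583.4 -86.2 147.2  65.6 -15.6 504. ]
holder blue [ 492.2 -270.8  146.4   67.5    5.   398. ]
loco [504.6 257.1 105.1  38.5  -3.5 515. ] [509.2 261.2 107.   39.2  -3.5 515. ]
tank [563.5  75.3  96.6  32.1   4.7 398. ] [569.1  76.2  98.4  32.7   4.7 398. ]
van [ 491.6 -273.3  108.6   36.8    3.3  526. ] [ 496.  -278.6  110.6   37.4    3.3  526. ]
bottles white,black [[ 0.4254443   0.04059909]
 [ 0.67876275 -0.24341869]]
fingers y -65.54897819339153
```

View pics/crop0.png

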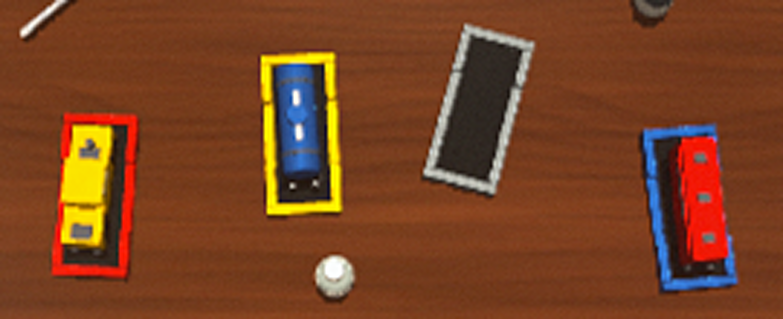

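Measured sizes match the given ones (146 x 66 mm). The crop shows the vehicles as described, none of them purple or turquoise. My plan is van → grey, tank → blue, loco → yellow, van → red.

First I move above the van, at about (494,-276) and 3.3°.

Request:
drive_tool:
  steps:
    - [0, 18, 22.5, 0, -0.0285]
    - [0, 18, 22.5, 0, -0.0285]
    - [0, 18, 22.5, 0, -0.0285]
    - [0, 18, 22.5, 0, -0.0285]
    - [0, 18, 22.5, 0, -0.0285]
    - [0, 18, 22.5, 0, -0.0285]
    - [0, 18, 22.5, 0, -0.0285]
    - [0, 18, 22.5, 0, -0.0285]
    - [0, 18, 22.5, 0, -0.0285]
    - [0, 18, 22.5, 0, -0.0285]
    - [0, 18, 22.5, 0, -0.0285]
    - [0, 18, 22.5, 0, -0.0285]
    - [0, 18, 22.5, 0, -0.0285]
    - [0, 0, 0, -20, 0]
    - [0, 0, 0, -20, 0]
    - [0, 0, 0, 0, 0]
    - [0, 0, 0, 0, 0]
  grip_force: 15

```text
clock: 1.57
position: [0.4918, -0.2762, 0.186]
ee_rot: [-3.139, -0.088, 0.004]
force: [0.5, -0.2, 0.3]
width: 0.998
gripper_force: 0.0
```

```bash
python3 - <<'E'
from h import *
s=observe();print(s["position"],turn(),s["clock"])
d=get_image("side");x=cv2.resize(d["image"][80:280,280:520],None,fx=3,fy=3)
cv2.imwrite("pics/s1.png",x[:,:,::-1])
E
```

```text
[ 0.49180489 -0.27622694  0.18601618] -86.78750228711533 1.5667
```

View pics/s1.png

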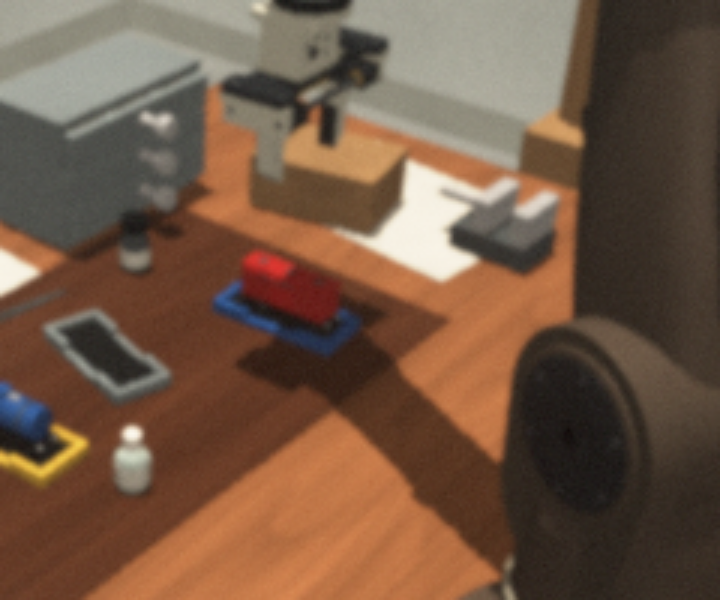

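The side crop shows the open gripper lined up over the red van, with nothing in the way. Next I descend and grip.

Request:
drive_tool:
  steps:
    - [0, 1, 0, -20, 0]
    - [0, 1, 0, -20, 0]
    - [0, 0, 0, -20, 0]
    - [0, 0, 0, -20, 0]
    - [0, 0, 0, -20, 0]
    - [0, 0, 0, -20, 0]
    - [0, 0, 0, -20, 0]
    - [0, 0, 0, -10, 0]
    - [0, 0, 0, -9, 0]
    - [0, 0, 0, -8, 0]
    - [0, 0, 0, 0, 0]
    - [0, 0, 0, 0, 0]

```text
clock: 2.62
position: [0.495, -0.2767, 0.0202]
ee_rot: [3.14, 0.088, 0.001]
force: [-0.1, -0.2, -0.4]
width: 0.998
gripper_force: 0.0
```

Request:
drive_tool:
  steps:
    - [0.3, 0, 0, 0, 0]
    - [0.5, 0, 0, 0, 0]
    - [1, 0, 0, 0, 0]
    - [1, 0, 0, 0, 0]
    - [1, 0, 0, 0, 0]
    - [1, 0, 0, 0, 0]
    - [1, 0, 0, 0, 0]
    - [1, 0, 0, 0, 0]
    - [1, 0, 0, 0, 0]
    - [1, 0, 0, 0, 0]

```text
clock: 3.45
position: [0.4947, -0.2758, 0.0197]
ee_rot: [-3.14, -0.089, 0.0]
force: [-0.3, 3.4, 1.7]
width: 0.367
gripper_force: 15.0
```

Request:
drive_tool:
  steps:
    - [1, 0, 0, 3, 0]
    - [1, 0, 0, 7, 0]
    - [1, 0, 0, 15, 0]
    - [1, 0, 0, 20, 0]
    - [1, 0, 0, 20, 0]
    - [1, 0, 0, 20, 0]
    - [1, 0, 0, 15, 0]
    - [1, 4, 9, 0, -0.016]
    - [1, 9, 19, 0, -0.033]
    - [1, 9, 19, 0, -0.033]
    - [1, 9, 19, 0, -0.033]
    - [1, 9, 19, 0, -0.033]
    - [1, 9, 19, 0, -0.033]
    - [1, 9, 19, 0, -0.033]
    - [1, 9, 19, 0, -0.033]
    - [1, 9, 19, 0, -0.033]
    - [1, 9, 19, 0, -0.033]
    - [1, 4, 9, 0, -0.016]
    - [1, 0, 0, 0, 0]
    - [1, 0, 0, 0, 0]

```text
clock: 5.12
position: [0.5836, -0.0875, 0.1199]
ee_rot: [3.112, -0.425, -0.0]
force: [0.0, -0.4, -1.6]
width: 0.371
gripper_force: 15.0
```

```bash
python3 - <<'E'
from h import *
s=observe();print(s["position"],turn(),s["clock"],s["width"])
d=get_image("side");x=cv2.resize(d["image"][80:280,230:470],None,fx=3,fy=3)
cv2.imwrite("pics/s2.png",x[:,:,::-1])
E
```

```text
[ 0.58360239 -0.08754292  0.11994469] -105.540711036365 5.1167 0.37083211081218886
```

View pics/s2.png

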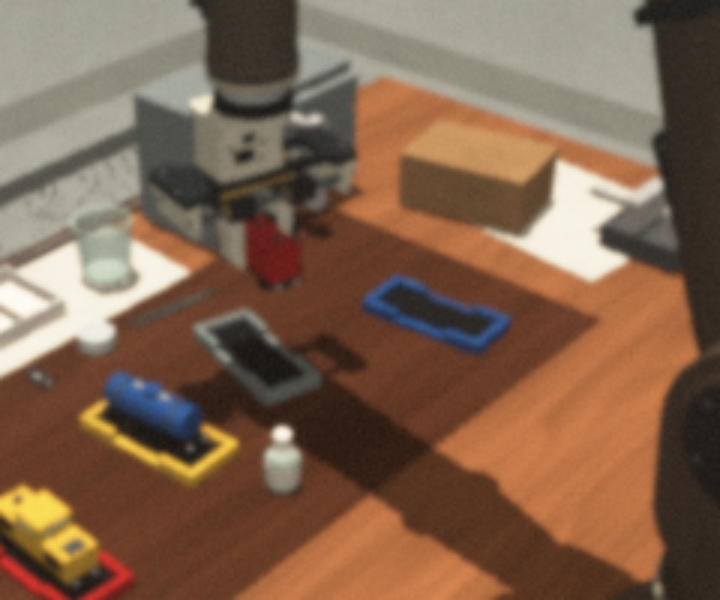

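The van hangs level in the gripper above the grey holder, so I lower it.

Request:
drive_tool:
  steps:
    - [1, 0, 1, -15, 0]
    - [1, 0, 0, -20, 0]
    - [1, 0, 0, -20, 0]
    - [1, 0, 0, -18, 0]
    - [1, 0, 0, -10, 0]
    - [1, 0, 0, -6, 0]
    - [1, 0, 0, -4, 0]
    - [1, 0, 0, -3, 0]
    - [1, 0, 0, -2, 0]
    - [1, 0, 0, -1, 0]
    - [1, 0, 0, 0, 0]
    - [1, 0, 0, 0, 0]

```text
clock: 6.17
position: [0.5841, -0.0864, 0.0212]
ee_rot: [-3.112, 0.427, -0.001]
force: [0.3, -0.1, -2.5]
width: 0.372
gripper_force: 15.0
```

Request:
drive_tool:
  steps:
    - [1, 0, 0, -0.5, 0]
    - [1, 0, 0, -0.5, 0]
    - [1, 0, 0, -0.5, 0]
    - [1, 0, 0, 0, 0]
    - [1, 0, 0, 0, 0]

```text
clock: 6.58
position: [0.5839, -0.0864, 0.0197]
ee_rot: [-3.112, 0.427, -0.001]
force: [-1.4, 0.5, 5.8]
width: 0.37
gripper_force: 15.0
```

Contact with the floor is felt. I release, rise, and move above the tank wagon at about (566,76).

Request:
drive_tool:
  steps:
    - [0.5, 0, 0, 0, 0]
    - [0.3, 0, 0, 0, 0]
    - [0, 0, 0, 0, 0]
    - [0, 0, 0, 0, 0]
    - [0, 0, 0, 0, 0]
    - [0, 0, 0, 0, 0]

```text
clock: 7.08
position: [0.5837, -0.0865, 0.0192]
ee_rot: [3.112, -0.427, -0.0]
force: [-0.6, 0.1, 0.5]
width: 0.754
gripper_force: 0.0
```

Request:
drive_tool:
  steps:
    - [0, 0, 0, 10, 0]
    - [0, 0, 0, 20, 0]
    - [0, 0, 0, 25, 0]
    - [0, 0, 0, 25, 0]
    - [0, 0, 0, 20, 0]
    - [0, -2, 16, 0, 0.035]
    - [0, -2, 16, 0, 0.035]
    - [0, -2, 16, 0, 0.035]
    - [0, -2, 16, 0, 0.035]
    - [0, -2, 16, 0, 0.035]
    - [0, -2, 16, 0, 0.035]
    - [0, -2, 16, 0, 0.035]
    - [0, -2, 16, 0, 0.035]
    - [0, -2, 17, 0, 0.035]
    - [0, 0, 17, 0, 0.038]
    - [0, 0, 0, 0, 0]
    - [0, 0, 0, 0, 0]

```text
clock: 8.5
position: [0.5657, 0.0773, 0.1192]
ee_rot: [-3.139, -0.131, -0.0]
force: [0.3, -1.0, 0.2]
width: 1.003
gripper_force: 0.0
```

```bash
python3 - <<'E'
from h import *
s=observe();print(s["position"],turn(),s["clock"],s["width"])
d=get_image("side");x=cv2.resize(d["image"][80:280,230:470],None,fx=3,fy=3)
cv2.imwrite("pics/s3.png",x[:,:,::-1])
d=get_image("top");b=(330,122,382,192);print(blob(d,"red",b,.045),blob(d,"grey",b,.015))
E
```

```text
[0.56571532 0.07730196 0.11922659] -85.22233583494669 8.5 1.002930473992788
[584.2 -89.1 105.5  35.4 -14.8 254. ] [589.7 -65.8 146.1 108.3 -15.6 255. ]
```

View pics/s3.png

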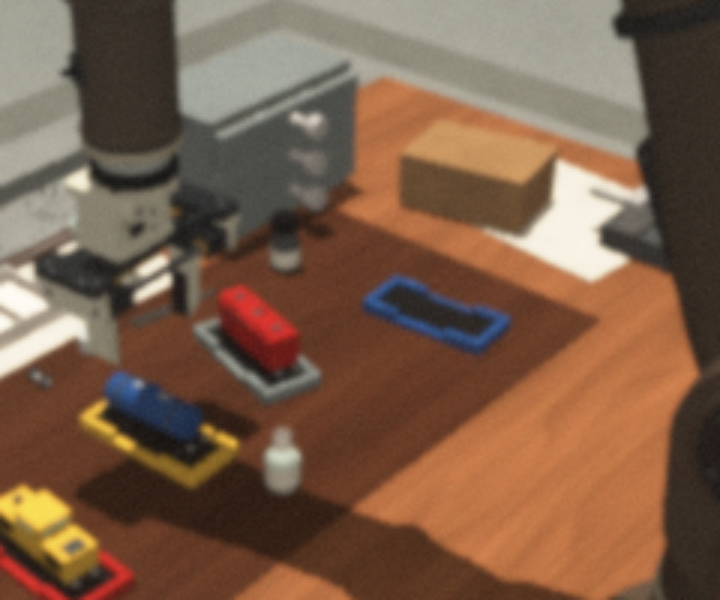

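The van sits flat in the grey holder, centred to within 3 mm. Now the tank wagon.

Request:
drive_tool:
  steps:
    - [0, 0, 0, -20, 0]
    - [0, 0, -1, -20, 0]
    - [0, 0, 0, -20, 0]
    - [0, 0, 0, -16, 0]
    - [0, 0, 0, -10, 0]
    - [0, 0, 0, -7, 0]
    - [0, 0, 0, -5, 0]
    - [0, 0, 0, 0, 0]
    - [0, 0, 0, 0, 0]

```text
clock: 9.35
position: [0.5661, 0.0744, 0.0216]
ee_rot: [3.139, 0.125, 0.001]
force: [-0.2, 0.1, -0.1]
width: 0.999
gripper_force: 0.0
```

Request:
drive_tool:
  steps:
    - [0.3, 0, 0, 0, 0]
    - [0.5, 0, 0, 0, 0]
    - [1, 0, 0, 0, 0]
    - [1, 0, 0, 0, 0]
    - [1, 0, 0, 0, 0]
    - [1, 0, 0, 0, 0]
    - [1, 0, 0, 0, 0]
    - [1, 0, 0, 0, 0]
    - [1, 0, 0, 0, 0]
    - [1, 0, 0, 0, 0]

```text
clock: 10.18
position: [0.5657, 0.0747, 0.0212]
ee_rot: [-3.139, -0.126, -0.0]
force: [0.5, -0.5, -0.0]
width: 0.363
gripper_force: 15.0
```

Request:
drive_tool:
  steps:
    - [1, 0, 0, 3, 0]
    - [1, 0, 0, 7, 0]
    - [1, 0, 0, 15, 0]
    - [1, 0, 0, 20, 0]
    - [1, 0, 0, 20, 0]
    - [1, 0, 0, 20, 0]
    - [1, 0, 0, 15, 0]
    - [1, 0, 0, 5, 0]

```text
clock: 10.85
position: [0.567, 0.0748, 0.1292]
ee_rot: [-3.139, -0.126, -0.006]
force: [0.4, -0.0, -1.0]
width: 0.362
gripper_force: 15.0
```

Request:
drive_tool:
  steps:
    - [1, -2.5, -11.5, 0, 0]
    - [1, -4.9, -23, 0, 0]
    - [1, -4.9, -23, 0, 0]
    - [1, -4.9, -23, 0, 0]
    - [1, -4.9, -23, 0, 0]
    - [1, -4.9, -23, 0, 0]
    - [1, -4.9, -23, 0, 0]
    - [1, -4.9, -23, 0, 0]
    - [1, -4.9, -23, 0, 0]
    - [1, -4.9, -23, 0, 0]
    - [1, -4.9, -23, 0, 0]
    - [1, -4.9, -23, 0, 0]
    - [1, -4.9, -23, 0, 0]
    - [1, -4.9, -23, 0, 0]
    - [1, -4.9, -23, 0, 0.007]
    - [1, -2.5, -11.5, 0, 0]
    - [1, 0, 0, 0, 0]
    - [1, 0, 0, 0, 0]

```text
clock: 12.35
position: [0.4913, -0.2705, 0.1255]
ee_rot: [-3.138, -0.134, 0.002]
force: [0.5, -0.5, -1.1]
width: 0.365
gripper_force: 15.0
```

```bash
python3 - <<'E'
from h import *
s=observe();print(s["position"],turn(),s["clock"],s["width"])
d=get_image("side");x=cv2.resize(d["image"][80:280,230:470],None,fx=3,fy=3)
cv2.imwrite("pics/s4.png",x[:,:,::-1])
E
```

```text
[ 0.49126594 -0.27050608  0.12547044] -85.09899173080962 12.35 0.36486933051442344
```

View pics/s4.png

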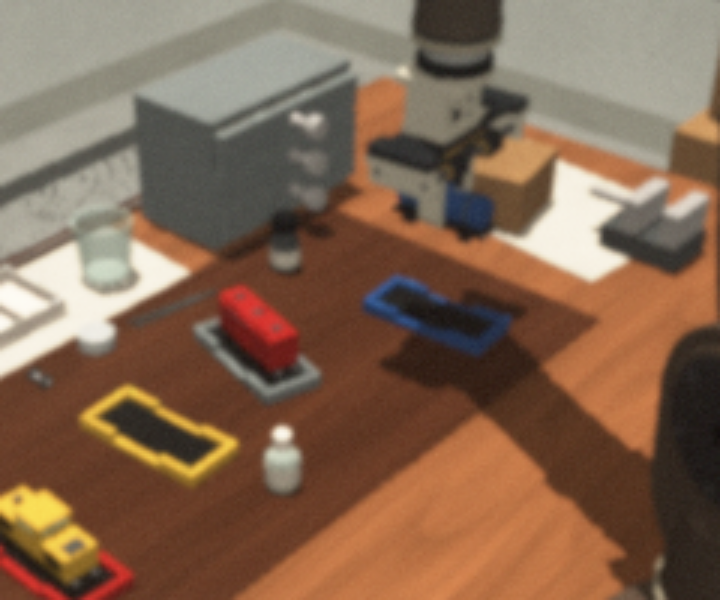

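The tank wagon hangs level above the blue holder. Lowering it.

Request:
drive_tool:
  steps:
    - [1, 0, 0, -15, 0]
    - [1, 1, 0, -20, 0]
    - [1, 0, 0, -20, 0]
    - [1, 0, 0, -18, 0]
    - [1, 0, 0, -12, 0]
    - [1, 0, 0, -8, 0]
    - [1, 0, 0, -4, 0]
    - [1, 0, 0, -3, 0]
    - [1, 0, 0, -2, 0]
    - [1, 0, 0, 0, 0]
    - [1, 0, 0, 0, 0]
    - [1, 0, 0, 0, 0]

```text
clock: 13.4
position: [0.4935, -0.2706, 0.0248]
ee_rot: [3.138, 0.137, 0.001]
force: [0.1, -0.5, -1.6]
width: 0.368
gripper_force: 15.0
```

Request:
drive_tool:
  steps:
    - [1, 0, 0, -1, 0]
    - [1, 0, 0, -1, 0]
    - [1, 0, 0, -0.7, 0]
    - [1, 0, 0, -0.5, 0]
    - [1, 0, 0, -0.5, 0]
    - [1, 0, 0, 0, 0]
    - [1, 0, 0, 0, 0]

```text
clock: 13.98
position: [0.4931, -0.2705, 0.0211]
ee_rot: [3.138, 0.137, 0.0]
force: [-2.6, 1.1, 7.6]
width: 0.363
gripper_force: 15.0
```

It has touched down. I release and move to the loco at about (507,259), -3.5°.

Request:
drive_tool:
  steps:
    - [0.5, 0, 0, 0, 0]
    - [0.3, 0, 0, 0, 0]
    - [0, 0, 0, 0, 0]
    - [0, 0, 0, 0, 0]
    - [0, 0, 0, 0, 0]
    - [0, 0, 0, 0, 0]
    - [0, 0, 0, 10, 0]
    - [0, 0, 0, 20, 0]
    - [0, 0, 0, 25, 0]
    - [0, 0, 0, 25, 0]
    - [0, 0, 0, 20, 0]

```text
clock: 14.9
position: [0.4935, -0.2706, 0.1231]
ee_rot: [3.138, 0.137, 0.002]
force: [0.1, -0.4, -0.9]
width: 1.0
gripper_force: 0.0
```

Request:
drive_tool:
  steps:
    - [0, 0, 14, 0, 0]
    - [0, 0, 29, 0, 0]
    - [0, 1, 29, 0, -0.01]
    - [0, 1, 29, 0, -0.01]
    - [0, 1, 29, 0, -0.01]
    - [0, 1, 29, 0, -0.01]
    - [0, 1, 29, 0, -0.01]
    - [0, 1, 29, 0, -0.01]
    - [0, 1, 29, 0, -0.01]
    - [0, 1, 29, 0, -0.01]
    - [0, 1, 29, 0, -0.01]
    - [0, 1, 29, 0, -0.01]
    - [0, 1, 29, 0, -0.01]
    - [0, 1, 29, 0, -0.01]
    - [0, 1, 29, 0, -0.01]
    - [0, 1, 29, 0, -0.01]
    - [0, 0, 29, 0, -0.007]
    - [0, 0, 29, 0, 0]
    - [0, 0, 22, 0, 0]
    - [0, 0, 0, 0, 0]

```text
clock: 16.57
position: [0.5056, 0.265, 0.1209]
ee_rot: [-3.137, 0.083, 0.0]
force: [-0.0, 1.1, 0.1]
width: 1.002
gripper_force: 0.0
```

```bash
python3 - <<'E'
from h import *
d=get_image("side");x=cv2.resize(d["image"][100:300,170:410],None,fx=3,fy=3)
cv2.imwrite("pics/s5.png",x[:,:,::-1])
d=get_image("top")
x=cv2.resize(d["image"][120:230,190:460],None,fx=2.9,fy=2.9);cv2.imwrite("pics/t5.png",x[:,:,::-1])
s=observe();print(s["position"],turn(),s["clock"],s["width"])
E
```

```text
[0.50636641 0.25960402 0.12053059] -93.28923808067378 16.6667 1.0017323743890842
```

View pics/s5.png

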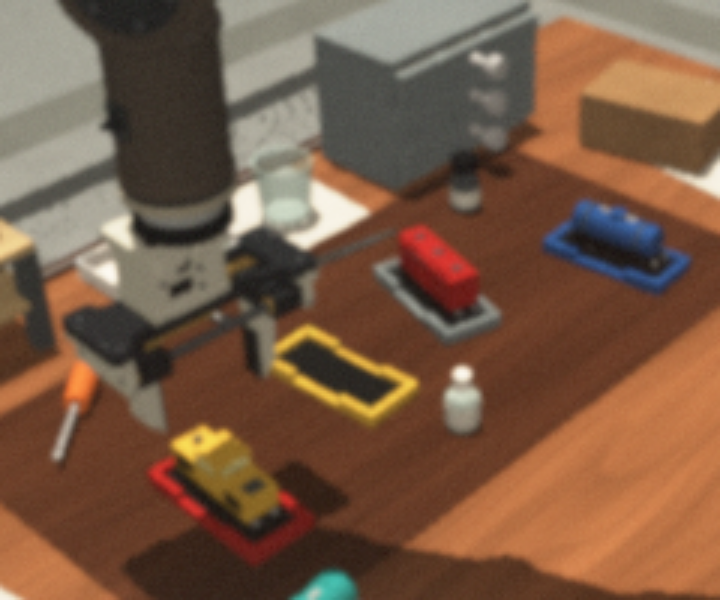

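View pics/t5.png

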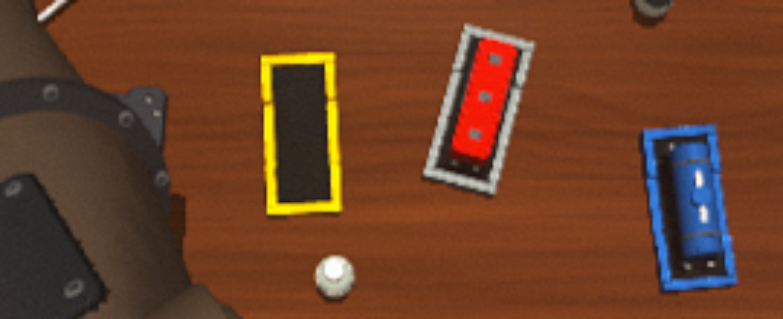

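The tank lies in the blue holder, the van is in grey, and the gripper is over the loco. Descending.

Request:
drive_tool:
  steps:
    - [0, 0, 0, -20, 0]
    - [0, 0, 0, -20, 0]
    - [0, 0, 0, -20, 0]
    - [0, 0, 0, -18, 0]
    - [0, 0, 0, -12, 0]
    - [0, 0, 0, -7, 0]
    - [0, 0, 0, -4, 0]
    - [0, 0, 0, 0, 0]
    - [0, 0, 0, 0, 0]

```text
clock: 17.42
position: [0.5075, 0.2585, 0.0202]
ee_rot: [-3.14, 0.094, -0.001]
force: [-0.6, 1.4, 0.0]
width: 1.001
gripper_force: 0.0
```

Request:
drive_tool:
  steps:
    - [0.3, 0, 0, 0, 0]
    - [0.5, 0, 0, 0, 0]
    - [1, 0, 0, 0, 0]
    - [1, 0, 0, 0, 0]
    - [1, 0, 0, 0, 0]
    - [1, 0, 0, 0, 0]
    - [1, 0, 0, 0, 0]
    - [1, 0, 0, 0, 0]
    - [1, 0, 0, 0, 0]
    - [1, 0, 0, 0, 0]

```text
clock: 18.25
position: [0.5071, 0.2586, 0.0195]
ee_rot: [3.14, -0.094, -0.0]
force: [0.5, 0.3, -0.4]
width: 0.369
gripper_force: 15.0
```

Request:
drive_tool:
  steps:
    - [1, 0, 0, 3, 0]
    - [1, 0, 0, 7, 0]
    - [1, 0, 0, 15, 0]
    - [1, 0, 0, 20, 0]
    - [1, 0, 0, 20, 0]
    - [1, 0, 0, 20, 0]
    - [1, 0, 0, 15, 0]

```text
clock: 18.83
position: [0.5074, 0.2587, 0.1217]
ee_rot: [-3.139, 0.094, -0.002]
force: [-0.2, -0.1, -2.2]
width: 0.369
gripper_force: 15.0
```

Request:
drive_tool:
  steps:
    - [1, 2.7, -9.2, 0, 0.005]
    - [1, 5.4, -18.4, 0, 0.011]
    - [1, 5.4, -18.4, 0, 0.011]
    - [1, 5.4, -18.4, 0, 0.011]
    - [1, 5.4, -18.4, 0, 0.011]
    - [1, 5.4, -18.4, 0, 0.011]
    - [1, 5.4, -18.4, 0, 0.011]
    - [1, 5.4, -18.4, 0, 0.011]
    - [1, 5.4, -18.4, 0, 0.011]
    - [1, 5.4, -18.4, 0, 0.011]
    - [1, 2.7, -9.2, 0, 0.005]
    - [1, 0, 0, 0, 0]
    - [1, 0, 0, 0, 0]
    - [1, 0, 0, 0, 0]

```text
clock: 20.0
position: [0.5606, 0.0759, 0.1193]
ee_rot: [-3.14, -0.079, 0.001]
force: [-0.0, 0.5, -2.1]
width: 0.369
gripper_force: 15.0
```

```bash
python3 - <<'E'
from h import *
s=observe();print(s["position"],turn(),s["clock"],s["width"])
d=get_image("side");x=cv2.resize(d["image"][100:300,170:410],None,fx=3,fy=3)
cv2.imwrite("pics/s6.png",x[:,:,::-1])
E
```

```text
[0.56057874 0.07593505 0.11931484] -87.11711709099976 20.0 0.3691224107200306
```

View pics/s6.png

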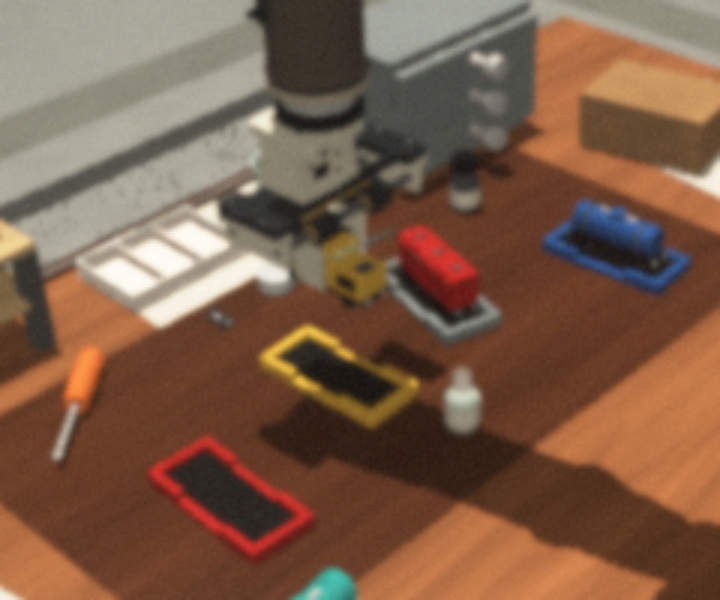

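The loco hangs level above the yellow holder, so I lower it.

Request:
drive_tool:
  steps:
    - [1, 0, -2, -15, 0]
    - [1, 0, 0, -20, 0]
    - [1, 0, 0, -20, 0]
    - [1, 0, 0, -18, 0]
    - [1, 0, 0, -10, 0]
    - [1, 0, 0, -6, 0]
    - [1, 0, 0, -4, 0]
    - [1, 0, 0, -3, 0]
    - [1, 0, 0, -1.5, 0]
    - [1, 0, 0, -0.5, 0]
    - [1, 0, 0, -0.5, 0]
    - [1, 0, 0, -0.5, 0]
    - [1, 0, 0, 0, 0]
    - [1, 0, 0, 0, 0]

```text
clock: 21.22
position: [0.5613, 0.0725, 0.0208]
ee_rot: [-3.141, -0.077, -0.001]
force: [1.0, -0.6, -1.9]
width: 0.37
gripper_force: 15.0
```

Request:
drive_tool:
  steps:
    - [1, 0, 1, -0.5, 0]
    - [1, 0, 0, -0.5, 0]
    - [1, 0, 0, -0.5, 0]
    - [1, 0, 0, 0, 0]
    - [1, 0, 0, 0, 0]

```text
clock: 21.63
position: [0.5612, 0.0738, 0.0195]
ee_rot: [-3.14, -0.078, -0.001]
force: [-3.0, 1.1, 6.4]
width: 0.369
gripper_force: 15.0
```

It has touched down. I release and go back to the van at (584,-86.5), -15.5°.

Request:
drive_tool:
  steps:
    - [0.5, 0, 0, 0, 0]
    - [0.3, 0, 0, 0, 0]
    - [0, 0, 0, 0, 0]
    - [0, 0, 0, 0, 0]
    - [0, 0, 0, 0, 0]
    - [0, 0, 0, 0, 0]
    - [0, 0, 0, 10, 0]
    - [0, 0, 0, 20, 0]
    - [0, 0, 0, 25, 0]
    - [0, 0, 0, 25, 0]
    - [0, 0, 0, 20, 0]

```text
clock: 22.55
position: [0.5615, 0.0736, 0.1216]
ee_rot: [-3.14, -0.077, -0.002]
force: [1.0, 0.5, 0.7]
width: 0.999
gripper_force: 0.0
```

Request:
drive_tool:
  steps:
    - [0, 2.3, -16, 0, -0.032]
    - [0, 2.3, -16, 0, -0.032]
    - [0, 2.3, -16, 0, -0.032]
    - [0, 2.3, -16, 0, -0.032]
    - [0, 2.3, -16, 0, -0.032]
    - [0, 2.3, -16, 0, -0.032]
    - [0, 2.3, -16, 0, -0.032]
    - [0, 2.3, -16, 0, -0.032]
    - [0, 2.3, -16, 0, -0.032]
    - [0, 2.3, -16, 0, -0.032]
    - [0, 0, 0, 0, 0]
    - [0, 0, 0, 0, 0]
    - [0, 0, 0, 0, 0]

```text
clock: 23.63
position: [0.5841, -0.0859, 0.1189]
ee_rot: [-3.112, 0.423, 0.0]
force: [0.1, 0.4, -0.5]
width: 0.997
gripper_force: 0.0
```

Request:
drive_tool:
  steps:
    - [0, 0, 0, -20, 0]
    - [0, 0, 0, -20, 0]
    - [0, 0, 0, -20, 0]
    - [0, 0, 0, -18, 0]
    - [0, 0, 0, -11, 0]
    - [0, 0, 0, -7, 0]
    - [0, 0, 0, -3, 0]
    - [0, 0, 0, 0, 0]
    - [0, 0, 0, 0, 0]

```text
clock: 24.38
position: [0.5847, -0.0863, 0.0207]
ee_rot: [-3.113, 0.424, -0.002]
force: [-0.4, 1.1, -0.7]
width: 1.003
gripper_force: 0.0
```

Request:
drive_tool:
  steps:
    - [0.3, 0, 0, 0, 0]
    - [0.5, 0, 0, 0, 0]
    - [1, 0, 0, 0, 0]
    - [1, 0, 0, 0, 0]
    - [1, 0, 0, 0, 0]
    - [1, 0, 0, 0, 0]
    - [1, 0, 0, 0, 0]
    - [1, 0, 0, 0, 0]
    - [1, 0, 0, 0, 0]
    - [1, 0, 0, 0, 0]

```text
clock: 25.22
position: [0.5841, -0.0865, 0.02]
ee_rot: [3.113, -0.424, -0.0]
force: [-0.0, -1.7, -0.0]
width: 0.37
gripper_force: 15.0
```

Request:
drive_tool:
  steps:
    - [1, 0, 0, 3, 0]
    - [1, 0, 0, 7, 0]
    - [1, 0, 0, 15, 0]
    - [1, 0, 0, 20, 0]
    - [1, 0, 0, 20, 0]
    - [1, 0, 0, 20, 0]
    - [1, 0, 0, 20, 0]
    - [1, 0, 0, 10, 0]

```text
clock: 25.88
position: [0.5851, -0.0866, 0.1379]
ee_rot: [-3.113, 0.424, -0.005]
force: [0.7, 0.1, -1.5]
width: 0.37
gripper_force: 15.0
```

Request:
drive_tool:
  steps:
    - [1, -2.7, 11.4, 0, 0.008]
    - [1, -5.3, 22.8, 0, 0.0156]
    - [1, -5.3, 22.8, 0, 0.0156]
    - [1, -5.3, 22.8, 0, 0.0156]
    - [1, -5.3, 22.8, 0, 0.0156]
    - [1, -5.3, 22.8, 0, 0.0156]
    - [1, -5.3, 22.8, 0, 0.0156]
    - [1, -5.3, 22.8, 0, 0.0156]
    - [1, -5.3, 22.8, 0, 0.0156]
    - [1, -5.3, 22.8, 0, 0.0156]
    - [1, -5.3, 22.8, 0, 0.0156]
    - [1, -5.3, 22.8, 0, 0.0156]
    - [1, -5.3, 22.8, 0, 0.0156]
    - [1, -5.3, 22.8, 0, 0.0156]
    - [1, -5.3, 22.8, 0, 0.0156]
    - [1, -2.7, 11.4, 0, 0.008]
    - [1, 0, 0, 0, 0]
    - [1, 0, 0, 0, 0]
    - [1, 0, 0, 0, 0]

```text
clock: 27.47
position: [0.5045, 0.2541, 0.1344]
ee_rot: [3.14, -0.059, -0.001]
force: [0.0, 0.4, -1.5]
width: 0.369
gripper_force: 15.0
```

```bash
python3 - <<'E'
from h import *
s=observe();print(s["position"],turn(),s["clock"],s["width"])
d=get_image("side");x=cv2.resize(d["image"][100:300,170:410],None,fx=3,fy=3)
cv2.imwrite("pics/s7.png",x[:,:,::-1])
E
```

```text
[0.50447827 0.25407488 0.13444352] -92.15561566669854 27.4667 0.36925319878516255
```

View pics/s7.png

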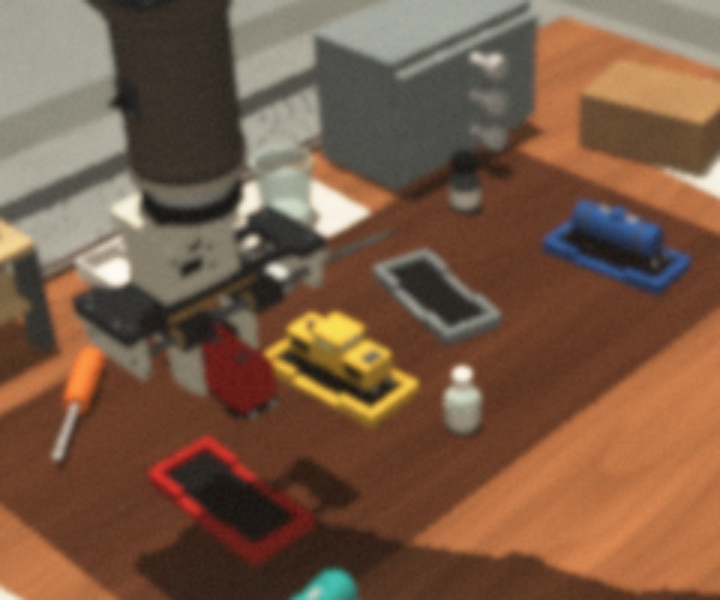

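The van is held above the red holder and the loco sits in yellow. Lowering the van.

Request:
drive_tool:
  steps:
    - [1, 0, 1.5, -15, 0]
    - [1, 0, 0, -20, 0]
    - [1, 0, 0, -20, 0]
    - [1, 0, 0, -20, 0]
    - [1, 0, 0, -15, 0]
    - [1, 0, 0, -10, 0]
    - [1, 0, 0, -6, 0]
    - [1, 0, 0, -3, 0]
    - [1, 0, 0, -2, 0]
    - [1, 0, 0, -1, 0]
    - [1, 0, 0, 0, 0]
    - [1, 0, 0, 0, 0]

```text
clock: 28.52
position: [0.5049, 0.2573, 0.0237]
ee_rot: [-3.141, 0.057, -0.001]
force: [-0.0, -0.2, -2.0]
width: 0.369
gripper_force: 15.0
```

Request:
drive_tool:
  steps:
    - [1, 0, -1, -1, 0]
    - [1, 0, 0, -1, 0]
    - [1, 0, 0, -0.7, 0]
    - [1, 0, 0, -0.5, 0]
    - [1, 0, 0, -0.5, 0]
    - [1, 0, 0, 0, 0]
    - [1, 0, 0, 0, 0]

```text
clock: 29.1
position: [0.5045, 0.256, 0.02]
ee_rot: [3.141, -0.057, 0.0]
force: [-2.4, -1.1, 6.8]
width: 0.367
gripper_force: 15.0
```

Request:
drive_tool:
  steps:
    - [0.5, 0, 0, 0, 0]
    - [0.3, 0, 0, 0, 0]
    - [0, 0, 0, 0, 0]
    - [0, 0, 0, 0, 0]
    - [0, 0, 0, 0, 0]
    - [0, 0, 0, 0, 0]
    - [0, 0, 0, 10, 0]
    - [0, 0, 0, 20, 0]
    - [0, 0, 0, 25, 0]
    - [0, 0, 0, 25, 0]
    - [0, 0, 0, 25, 0]
    - [0, 0, 0, 20, 0]

```text
clock: 30.1
position: [0.5048, 0.2563, 0.1471]
ee_rot: [-3.14, 0.057, -0.002]
force: [0.0, 0.4, -0.1]
width: 0.997
gripper_force: 0.0
```

Request:
drive_tool:
  steps:
    - [0, 0, -10, 0, 0]
    - [0, 0, -25, 0, 0]
    - [0, 0, -25, 0, 0]
    - [0, 0, -25, 0, 0]
    - [0, 0, -25, 0, 0]
    - [0, 0, -25, 0, 0]
    - [0, 0, -25, 0, 0]
    - [0, 0, -25, 0, 0]
    - [0, 0, -25, 0, 0]
    - [0, 0, -25, 0, 0]
    - [0, 0, -25, 0, 0]
    - [0, 0, -25, 0, 0]
    - [0, 0, -25, 0, 0]
    - [0, 0, -25, 0, 0]
    - [0, 0, -20, 0, 0]
    - [0, 0, 0, 0, 0]
    - [0, 0, 0, 0, 0]
    - [0, 0, 0, 0, 0]

```text
clock: 31.6
position: [0.5043, -0.0984, 0.1444]
ee_rot: [-3.141, 0.057, 0.0]
force: [0.4, 0.9, 0.8]
width: 1.0
gripper_force: 0.0
```

```bash
python3 - <<'E'
from h import *
d=get_image("top")
cv2.imwrite("pics/t8.png",d["image"][:,:,::-1])
B=dict(red=(200,150,245,222),yellow=(272,130,314,200),blue=(405,158,450,225))
for n,c,b in(("van","red",B["red"]),("loco","yellow",B["yellow"]),("tank","blue",B["blue"])):
    print(n,blob(d,c,b,.045))
s=observe();print(s["position"],s["clock"])
E
```

```text
van [ 497.9  249.7  143.5   66.3   -2.1 1102. ]
loco [ 552.9   72.6  143.8   65.6    2.8 1064. ]
tank [0. 0. 0. 0. 0. 0.]
[ 0.50440176 -0.09789518  0.14439331] 31.65
```

View pics/t8.png

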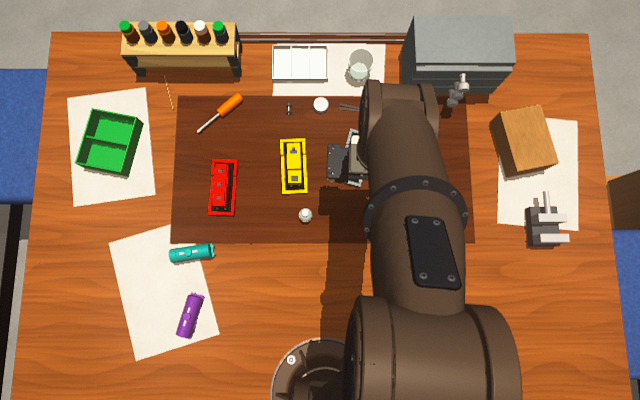

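The van is centred in red at (222,187) and the loco in yellow at (293,166). The white bottle is still at (306,215). The arm hides blue here, but the earlier picture showed the tank flat in it. Handing in.

```bash
python3 -c "
from cell import arm
print(arm.sign_off())"
```

```text
the job is handed in; nothing more can be done
None
```

I handed the job in at about 32 s: the van is in red, the tank wagon in blue and the locomotive in yellow, after parking the van in grey. The last picture confirms the van, loco and white bottle; the arm hid the blue holder and black jar there, so those rest on earlier pictures, and the sign-off returned no verdict.

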